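# Set the film guide and hold the tensioner open for threading

### The job

I am about to thread new wrapping film for the chocolate boxes. First slide the carriage of the film guide along its track until it is level with the index tab, then push the rubber roller of the sprung tension arm back past its ratchet click until the arm is right up near its back stop, and keep holding it there with the fingers on the roller: finish while holding, do not let go. Leave the other things on the table where they are.

Things in the scene. Friction and masses are not known exactly. Their poses are not given: they have to be found in the camera images.
- guide_base: Film guide, fixed: aluminium strip 92 mm wide (x -26 to +66 mm), 240 mm long (y), 14 mm high, with a black track slot along its y axis at x = 0. Origin at the underside under the middle of the track; yaw within 0.35 rad. Low end blocks (26 mm high) stand 108 mm either side of the middle.
- carriage_top (a point): Centre of the top of the carriage's black grip, a block 28 mm (guide x) by 20 mm (guide y, along the track) by 45 mm high; its top is 70 mm above the table, its lower end 24 mm above it, on a steel foot 30 by 34 by 10 mm with a small pointer towards the index tab.
- carriage (a joint): Travel of the carriage along the guide's +y, 0 to 0.15 m; the carriage is at guide y = -0.075 m + this value. About 2 N of friction (plus mild drag); it stays where it is left.
- index_tab: Index tab: dark steel block 22 mm (across the track) by 12 mm, 16 mm high, with a pointed nose towards the track, fixed on the guide strip, 50 mm on the guide's +x side of the track; top 30 mm above the table. Origin at its underside on its centre line, axes parallel to the guide's. The carriage is level with it when both have the same guide y, good to 6 mm.
- tensioner_base: Film tensioner, fixed: grey plate 160 mm (x) by 235 mm (y), 12 mm thick, its centre at y = -20 mm. Origin at the underside; yaw within 0.35 rad. It carries a swing arm on an upright pivot, two steel stop pins (32 mm high) beside the arm and a brass pawl plunger in a dark block (34 mm high) at the arm's tail.
- swing_pivot (a point): Pivot of the swing arm, at x = 0, y = -50 mm of the tensioner base, 14 mm above the table. The hinge axis is vertical.
- tension_arm (a joint): Swing q of the arm, 0 (rest, front stop) to 0.8 rad (back stop). Roller centre from the pivot, in the base's axes: x 0.12 sin(q - 0.4), y 0.12 cos(q - 0.4) m: back is +x. Spring: 2.5 N at the roller at rest, 8 N at the back stop; the pawl adds up to 5 N from 0.05 rad and clicks in at 0.45 rad, to which a released arm springs back. Held near the back stop means q above 0.62.
- idler: Idler roller: upright black rubber cylinder, 26 mm diameter, 60 mm high, steel cap, on the end of the swing arm (bar 14 mm wide, top 28 mm above the table). Origin at the lower end of the roller's axis, 28 mm above the table; the rubber runs from 34 to 94 mm above the table. It spins freely about its own axis.
- choc_tray: Bystander: clear tray 150 by 36 by 25 mm with five chocolates in blue foil, between the guide and the tensioner. Origin at its underside.
- choc_one: Bystander: chocolate in blue foil, 28 mm across and 22 mm high, in front of the tensioner. Origin at its underside.
- choc_two: Bystander: chocolate like the other, behind the film guide.
- film_roll: Bystander: spare white film roll, 90 mm across and 50 mm high, on the left of the table.
- gift_box: Bystander: closed cardboard box 104 by 154 by 42 mm at the back of the table.
- spatula: Bystander: spatula 240 mm long on the right of the table.

How it is judged:
By the outcome, as a careful person would: the job done as asked, in the order asked, and still so for the second after the job is handed in, while the arm keeps its last pose, push and grip.
It also fails if it takes over 51 s, if anything falls off the work surface, if the arm or the gripper's body presses on something with over 40 N, if the wrist force passes 120 N, or if a joint passes its speed limit or range.

### The arm

A 7-joint arm with a two-finger parallel gripper is mounted at the origin on the work surface. World frame = base frame: x ahead of the robot, y to its left, z up, the work surface at z = 0. Lengths are in m, angles in rad, forces in N, time in s.
With the tool pointing down it reaches from about 0.4 to 0.85 m from the base axis. Payload 10.4 kg.
Tool frame: the origin (TCP) lies at the very end of the fingers, on their centre line; the grasp point (between the pads) lies 19 mm behind it (r.pinch_z is the distance from the TCP to the grasp point, in m); z points along the fingers, y is the line along which they close (so a half turn about z gives the same grasp; the last joint's range is limited). The gripper opens to 87 mm and grips with 3 to 60 N. Pads are 19 mm wide; open, the fingers measure 117 mm over their backs; the gripper's body (75 mm by 190 mm) begins 51 mm behind the grasp point.
Start: joints at [1.172, 0.332, -0.065, 1.46, 0.022, 1.35, -0.088], TCP at [0.229, -0.581, 0.223] pointing down, gripper open.
Joint ranges: [-2.6, 2.6], [-0.5, 2.12], [-1.47, 1.34], [0.16, 2.42], [-1.27, 4.41], [0.06, 2.06], [-2.6, 2.6]. Speed limits (rad/s): [2.22, 2.22, 2.79, 2.79, 3.14, 3.14, 3.14].

### API

Orientations are given as a unit quaternion [x, y, z, w].
In Python, from bench import sensors, vision, r gives the robot as it stands.
- The arm moves only by the shell command python3 -m crank 'ROWS' [OPENING] [FORCE]. ROWS is JSON, a list of rows, each a list of 2 entries, a list of its own where there are three numbers: the shift along the tool's x, y, z normalised to -1 to 1, where 1 is 3 cm, then the turn about the tool's z normalised to -1 to 1, where 1 is 8 degrees. A call has 1 to 12 rows; each row shifts and turns the commanded pose from where the row before left it, along the tool's axes as they then stand; what a row does not reach is not made up. A row lasts 1/8 s, in which the tool goes at most 62.5 mm and 10.7 degrees, less where a joint would pass 70% of its speed; a pose out of reach is approached as far as the arm can. A call with a number of a shift or a turn outside -1 to 1 is refused whole. A call with a gripper value outside its range is refused whole. OPENING is the opening, from 0 (shut) to 1 (fully open), set as the call begins (- or left out, the last holds). The fingers move at their own pace and stop on an object; FORCE is the grip in N (left out, the last holds). Time passes only in rows, so rows that do not move let the fingers close. It gives the time, the measured TCP pose, the force, the opening and the grip force at its end, in the units of the state.
- sensors.read_state(): the state, without advancing time (a new reading comes with each control period).
- vision.camera(name): name is "side" or "top" or "wrist"; returns the picture (420x560x3 uint8, red, green, blue); there is no depth.
- vision.camera_model(name): a dict with "vertical_fov" (degrees; the focal length in pixels is half the picture's height over the tangent of half this angle, whatever the lens; pixels are square), "cx", "cy" (the principal point, pixels), "dist" ([k1, k2, p1, p2, k3] as OpenCV has them; the pictures are not rectified), "camera_from_world" (4x4, takes a point from world to camera coordinates); the wrist camera has in their place "hand_eye" (4x4, takes a point from camera to tool coordinates, whose origin is the TCP and whose axes are the flange's). Camera axes: x right, y down, z forward; pixel columns grow to the right and rows downward; lengths in m; the calibration is good to about 2 mm. A picture is of the moment at which its call begins: read the wrist's pose just before it. camera_model takes no time and is no camera call.
- r.close_job(): hands the job in; it is judged then, once.
The state is a dict: "time": time; "joint_positions": joint angles; "joint_vel": joint speeds; "joint_torque": joint torques, N m; "ee_pos": TCP position; "eef_rot": TCP orientation; "ft_force": force on the tool from outside, world axes, zero at the start; "torque": the same for the moment, N m; "width": finger opening in m; "grip_force": force on a finger pad.
Only numpy, scipy, OpenCV 4.12 (cv2) and the standard library are available. Lean on these libraries where they do the work, as an engineer would, in place of code of your own. Each camera call takes 0.05 s, during which the arm holds its last target. There are 200 camera calls.

## Working session

There is one attempt and no reset: what is moved stays moved. The work goes in short steps, Python scripts to look and compute and a shell command to move; the robot and the scene stay as the last step left them, time stands still between calls to the robot, and variables do not carry over. Pictures are saved under pics/ and viewed, at most 10 in all, crops included, and the job is handed in when it is done.

```bash
mkdir -p pics; python3 - <<'E'
from bench import sensors, vision, r
import cv2,numpy as np
s=sensors.read_state();print({k:np.round(v,3) for k,v in s.items()})
for n in("top","side"):
    cv2.imwrite(f"pics/{n}0.png",vision.camera(n)[:,:,::-1]); m=vision.camera_model(n);print(n,m)
print(vision.camera_model("wrist"))
E
```

```text
{'time': np.float64(0.0), 'joint_positions': array([ 1.172,  0.333, -0.065,  1.461,  0.022,  1.35 , -0.088]), 'joint_vel': array([-0.001,  0.001,  0.   ,  0.001,  0.001,  0.   , -0.002]), 'joint_torque': array([-1.0000e-03, -6.2324e+01,  2.5000e-02, -3.8989e+01, -6.1000e-02,
        4.0000e-02,  0.0000e+00]), 'ee_pos': array([ 0.229, -0.581,  0.222]), 'eef_rot': array([ 0.982,  0.187, -0.   , -0.001]), 'ft_force': array([ 0.973, -0.022, -0.105]), 'torque': array([-0.   , -0.009, -0.   ]), 'grip_force': np.float64(0.0), 'width': np.float64(0.087)}
top {'vertical_fov': 50.72456349648468, 'cx': 279.84453998558354, 'cy': 215.66559602878846, 'dist': array([-0.04632198,  0.        ,  0.        ,  0.        ,  0.        ]), 'camera_from_world': array([[ 1.89935267e-02, -9.99818795e-01,  1.27402785e-03,
         2.95534271e-03],
       [-9.92446790e-01, -1.90079139e-02, -1.21194337e-01,
         5.88088741e-01],
       [ 1.21196593e-01,  1.03750302e-03, -9.92627981e-01,
         1.44607794e+00],
       [ 0.00000000e+00,  0.00000000e+00,  0.00000000e+00,
         1.00000000e+00]])}
side {'ver
[... 245 characters left out ...]
,
       [-0.03868256,  0.5167061 , -0.85528853,  0.08989685],
       [ 0.11249577, -0.84823583, -0.51753326,  1.21520996],
       [ 0.        ,  0.        ,  0.        ,  1.        ]])}
{'vertical_fov': 67.72068620027662, 'cx': 281.54552918230473, 'cy': 214.61650467746293, 'dist': array([-0.001833,  0.      ,  0.      ,  0.      ,  0.      ]), 'hand_eye': array([[ 1.34190508e-03, -9.63420807e-01, -2.67989828e-01,
         7.20915192e-02],
       [ 9.99998176e-01,  9.28594968e-04,  1.66899960e-03,
        -1.95854082e-04],
       [-1.35909494e-03, -2.67991579e-01,  9.63420296e-01,
        -1.62500502e-01],
       [ 0.00000000e+00,  0.00000000e+00,  0.00000000e+00,
         1.00000000e+00]])}
```

View pics/top0.png

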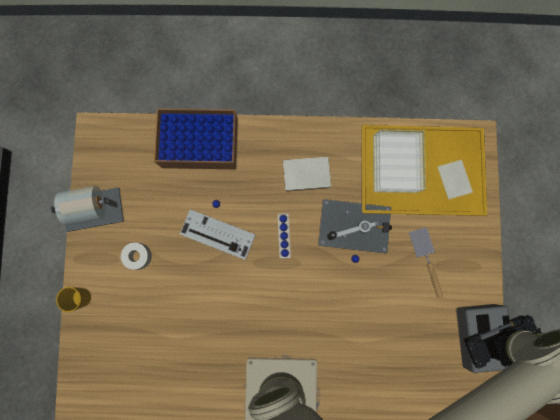

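View pics/side0.png

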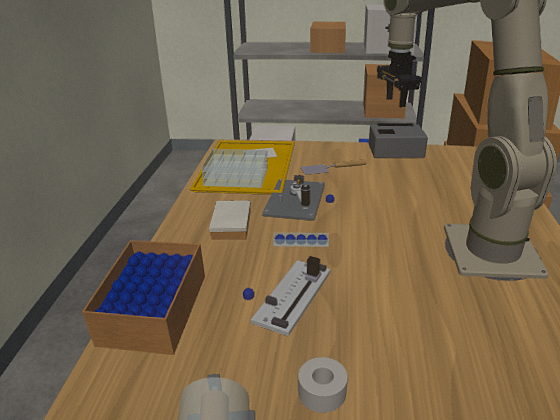

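```bash
cat > h.py <<'E'
from bench import sensors, vision, r
import cv2,numpy as np
from scipy.spatial.transform import Rotation as R
def ray(n,px,s=None,m=None):
    m=vision.camera_model(n); f=210/np.tan(np.radians(m["vertical_fov"])/2)
    K=np.array([[f,0,m["cx"]],[0,f,m["cy"]],[0,0,1]])
    u=cv2.undistortPoints(np.array([[px]],float),K,m["dist"])[0,0]; d=np.array([*u,1])
    if n=="wrist":
        T=np.eye(4);T[:3,:3]=R.from_quat(s["eef_rot"]).as_matrix();T[:3,3]=s["ee_pos"];W=T@m["hand_eye"]
    else: W=np.linalg.inv(m["camera_from_world"])
    return W[:3,3],W[:3,:3]@d
def onplane(n,px,z,s=None):
    o,d=ray(n,px,s); return o+d*(z-o[2])/d[2]
def project(n,p,s=None):
    m=vision.camera_model(n); f=210/np.tan(np.radians(m["vertical_fov"])/2)
    K=np.array([[f,0,m["cx"]],[0,f,m["cy"]],[0,0,1]])
    if n=="wrist":
        T=np.eye(4);T[:3,:3]=R.from_quat(s["eef_rot"]).as_matrix();T[:3,3]=s["ee_pos"];C=np.linalg.inv(T@m["hand_eye"])
    else: C=m["camera_from_world"]
    return cv2.projectPoints(np.array([p],float),cv2.Rodrigues(C[:3,:3])[0],C[:3,3],K,m["dist"])[0].ravel()
E
python3 - <<'E'
import cv2,numpy as np
a=cv2.imread("pics/top0.png")
g=cv2.resize(a[195:270,170:270],None,fx=8,fy=8,interpolation=2)[:300*2]
t=cv2.resize(a[190:265,310:410],None,fx=8,fy=8,interpolation=2)
cv2.imwrite("pics/tc.png",cv2.resize(np.hstack([g,t]),(800,300),interpolation=3))
E
```

```text
(no output)
```

View pics/tc.png

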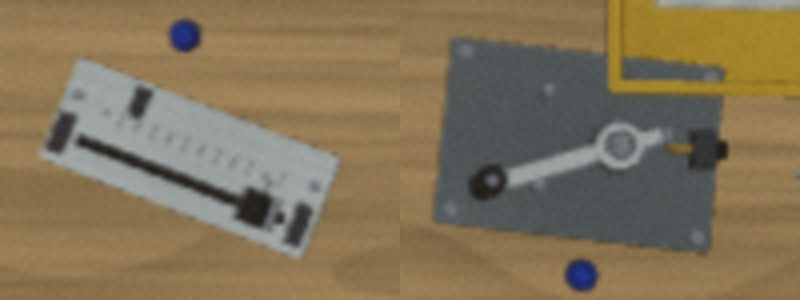

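```bash
python3 - <<'E'
from h import *
G=lambda u,v,z:onplane("top",(170+u/4-.4,195+v/4-.4),z)
T=lambda u,v,z:onplane("top",(310+(u-400)/4-.4,190+v/4-.4),z)
c=np.array([G(78,58,.014),G(340,157,.014),G(303,258,.014),G(40,157,.014)])
ay=(c[0]-c[1]+c[3]-c[2]);print("guide c",c.mean(0),ay/2);yaw=np.arctan2(-ay[0],ay[1]);print("yaw",yaw)
ex=np.array([np.cos(yaw),np.sin(yaw)]);ey=np.array([-ex[1],ex[0]])
o=c.mean(0)[:2]-.02*ex;tab=G(143,101,.03);car=G(258,205,.07)
for n,p in(("o",np.r_[o,0]),("tab",tab),("car",car)):print(n,p,(p[:2]-o)@ex,(p[:2]-o)@ey)
d=np.array([T(453,38,.012),T(723,70,.012),T(707,253,.012),T(435,220,.012)])
ay=(d[0]-d[1]+d[3]-d[2]);print("ten c",d.mean(0),ay/2);yt=np.arctan2(-ay[0],ay[1]);print("yaw",yt)
ex=np.array([np.cos(yt),np.sin(yt)]);ey=np.array([-ex[1],ex[0]])
o=d.mean(0)[:2]+.02*ey;piv=T(620,145,.03);rol=T(488,181,.096)
for n,p in(("o",np.r_[o,0]),("piv",piv),("rol",rol)):print(n,p,(p[:2]-o)@ex,(p[:2]-o)@ey)
pv=o-.05*ey
for q in (0,.45,.7,.8):print(q,pv+.12*(np.sin(q-.4)*ex+np.cos(q-.4)*ey))
s=sensors.read_state();M=R.from_quat(s["eef_rot"]).as_matrix();print(M.round(3))
E
```

```text
guide c [0.52447141 0.22534388 0.014     ] [0.08033674 0.22525041 0.        ]
yaw -0.3425914321840741
o [0.50563366 0.23206246 0.        ] 0.0 0.0
tab [0.56968698 0.26400511 0.03      ] 0.04960054628449369 0.05160375271279894
car [0.48233935 0.16053823 0.07      ] 0.002086447123465442 -0.07519299508016286
ten c [ 0.56111445 -0.23994275  0.012     ] [0.02339672 0.2306745  0.        ]
yaw -0.10108172629278608
o [ 0.56313264 -0.22004484  0.        ] 0.0 0.0
piv [ 0.5596563  -0.27080103  0.03      ] 0.0016631906189527638 -0.05084790830316219
rol [ 0.52202039 -0.15233431  0.096     ] -0.047735046726871254 0.06321627914383136
0 [ 0.52274877 -0.15511095]
0.45 [ 0.57614808 -0.15115656]
0.7 [ 0.60493689 -0.15931291]
0.8 [ 0.61573211 -0.16454201]
[[ 0.93   0.367 -0.001]
 [ 0.367 -0.93   0.001]
 [-0.    -0.001 -1.   ]]
```

```bash
python3 -m crank '[[[1,-0.5,0],1],[[1,-1,0],1],[[0,-1,0],1],[[0,-1,0],1],[[0,-1,0],1],[[0,-1,0],0.14],[[0,-1,0],0],[[0,-1,0],0],[[0,-1,0],0],[[0,-1,0],0],[[0,-1,0],0],[[0,-1,0],0]]' 0.7 20
cat >> h.py <<'E'
def to(p,yaw):
    "rows (units of 3 cm / 8 deg) left to the TCP point p with tool x at world angle yaw, tool axes after the turn"
    s=sensors.read_state();M=R.from_quat(s["eef_rot"]).as_matrix();a=np.arctan2(M[1,0],M[0,0])
    t=-(yaw-a); d=M.T@(np.array(p)-s["ee_pos"]); d2=R.from_euler('z',-t).as_matrix()@d
    print("t",round(s["time"],2),"pos",s["ee_pos"].round(4),"turn units",round(np.degrees(t)/8,2),"shift now-axes",(d/.03).round(2),"after-turn",(d2/.03).round(2))
    print("tilt",M[:,2].round(4),"F",s["ft_force"].round(1),"w",round(float(s["width"]),4),"grip",round(float(s["grip_force"]),1))
E
python3 -c "
from h import *
to([.482,.1605,.2],-.3426)"
```

```text
time: 1.6
ee_pos: [0.3477, -0.2318, 0.2223]
eef_rot: [0.985, -0.17, -0.0, -0.0]
ft_force: [-0.1, -0.0, 0.3]
width: 0.0608
grip_force: 0.0
t 1.6 pos [ 0.3477 -0.2318  0.2223] turn units 0.01 shift now-axes [ -0.17 -13.82   0.74] after-turn [ -0.18 -13.82   0.74]
tilt [-3.e-04  1.e-04 -1.e+00] F [-0.1 -0.   0.3] w 0.0608 grip 0.0
```

```bash
python3 -m crank '[[[0,-1,0],0],[[0,-1,0],0],[[0,-1,0],0],[[0,-1,0],0],[[0,-1,0],0],[[0,-1,0],0],[[0,-1,0],0],[[0,-1,0],0],[[0,-1,0],0],[[0,-1,0],0],[[-0.1,-1,0.3],0],[[-0.1,-0.8,0.4],0]]' >/dev/null; python3 -m crank '[[[0,0,0],0],[[0,0,0],0]]'
python3 -c "
from h import *
s=sensors.read_state();im=vision.camera('wrist');cv2.imwrite('pics/w1.png',im[:,:,::-1])
to([.482,.1605,.2],-.3426)
print(project('wrist',[.4823,.1605,.07],s),project('wrist',[.5697,.264,.03],s))"
```

```text
time: 3.35
ee_pos: [0.4606, 0.1019, 0.2015]
eef_rot: [0.985, -0.17, -0.0, 0.0]
ft_force: [0.1, 0.5, 0.2]
width: 0.0607
grip_force: 0.0
t 3.4 pos [0.4608 0.1017 0.2017] turn units -0.0 shift now-axes [ 0.01 -2.08  0.06] after-turn [ 0.01 -2.08  0.06]
tilt [ 1.e-04 -5.e-04 -1.e+00] F [ 0.4 -0.6  0.2] w 0.0609 grip 0.0
[215.76664344 204.50277303] [ 99.99738488 151.25327059]
```

View pics/w1.png

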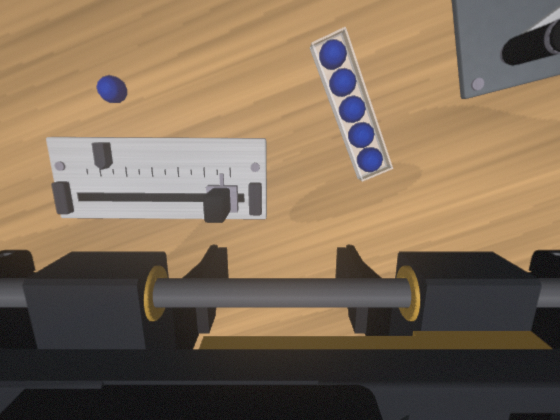

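```bash
python3 -m crank '[[[0,-0.7,0],0],[[0,-0.7,0],0],[[0,-0.68,0],0],[[0,0,0.9],0],[[0,0,0.9],0],[[0,0,0.7],0],[[0,0,0],0],[[0,0,0],0]]'
python3 - <<'E'
from h import *
s=sensors.read_state();im=vision.camera('wrist');cv2.imwrite('pics/w2.png',im[:,:,::-1])
to([.482,.1605,.036],-.3426)
print(project('wrist',[.4823,.1605,.07],s),project('wrist',[.5697,.264,.03],s))
E
```

```text
time: 4.4
ee_pos: [0.4823, 0.1611, 0.1276]
eef_rot: [0.985, -0.171, 0.001, -0.0]
ft_force: [0.1, -0.8, 0.5]
width: 0.0611
grip_force: 0.0
t 4.45 pos [0.4823 0.1613 0.1277] turn units 0.0 shift now-axes [-0.01  0.03  3.06] after-turn [-0.01  0.03  3.06]
tilt [ 1.7e-03  1.0e-04 -1.0e+00] F [-0.2 -0.3 -0.2] w 0.0608 grip 0.0
[281.03514997 229.06287142] [126.87915416 158.74929008]
```

View pics/w2.png

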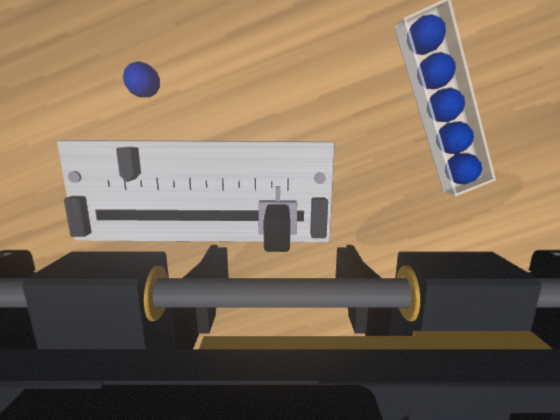

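```bash
python3 -m crank '[[[0,-0.05,0.8],0],[[0,-0.05,0.8],0],[[0,0,0.8],0],[[0,0,0.6],0],[[0,0,0],0],[[0,0,0],0]]' && python3 -m crank '[[[0,0,0],0],[[0,0,0],0],[[0,0,0],0],[[0,0,0],0],[[0,0,0],0],[[0,0,0],0]]' 0 25
python3 - <<'E'
from h import *
ey=np.array([.336,.942]);o=np.array([.5056,.2321])
to([*(o+.0516*ey+.001*np.array([.942,-.336])),.036],-.3426)
s=sensors.read_state()
print((s["ee_pos"][:2]-o)@ey)
E
```

```text
time: 5.2
ee_pos: [0.4833, 0.1645, 0.0375]
eef_rot: [0.985, -0.17, 0.001, -0.0]
ft_force: [0.3, 0.6, 0.2]
width: 0.0607
grip_force: 0.0
time: 5.95
ee_pos: [0.4826, 0.1643, 0.0365]
eef_rot: [0.985, -0.17, 0.0, -0.0]
ft_force: [0.4, 0.2, 0.8]
width: 0.0197
grip_force: 25.0
t 5.95 pos [0.4826 0.1643 0.0365] turn units 0.0 shift now-axes [-0.   -4.11  0.02] after-turn [-0.   -4.11  0.02]
tilt [ 1.e-04  1.e-04 -1.e+00] F [0.4 0.2 0.8] w 0.0197 grip 25.0
-0.07156354651605143
```

```bash
python3 -m crank '[[[0,-0.4,0],0],[[0,-0.6,0],0],[[0,-0.6,0],0],[[0,-0.6,0],0],[[0,-0.6,0],0],[[0,-0.6,0],0],[[0,-0.4,0],0],[[0,-0.3,0],0],[[0,0,0],0],[[0,0,0],0],[[0,0,0],0]]'
python3 - <<'E'
from h import *
ey=np.array([.336,.942]);o=np.array([.5056,.2321])
to([*(o+.0516*ey+.001*np.array([.942,-.336])),.036],-.3426)
s=sensors.read_state();im=vision.camera('wrist')
cv2.imwrite('pics/w3.png',cv2.resize(im[100:310,140:420,::-1],None,fx=2.8,fy=2.8,interpolation=2))
E
```

```text
time: 7.32
ee_pos: [0.5247, 0.2802, 0.0366]
eef_rot: [0.985, -0.17, 0.001, -0.0]
ft_force: [5.1, -0.1, -2.5]
width: 0.0198
grip_force: 25.0
t 7.33 pos [0.5247 0.2802 0.0366] turn units 0.0 shift now-axes [-0.03  0.    0.02] after-turn [-0.03  0.    0.02]
tilt [ 1.5e-03  7.0e-04 -1.0e+00] F [ 5.1 -0.1 -2.5] w 0.0198 grip 25.0
```

View pics/w3.png

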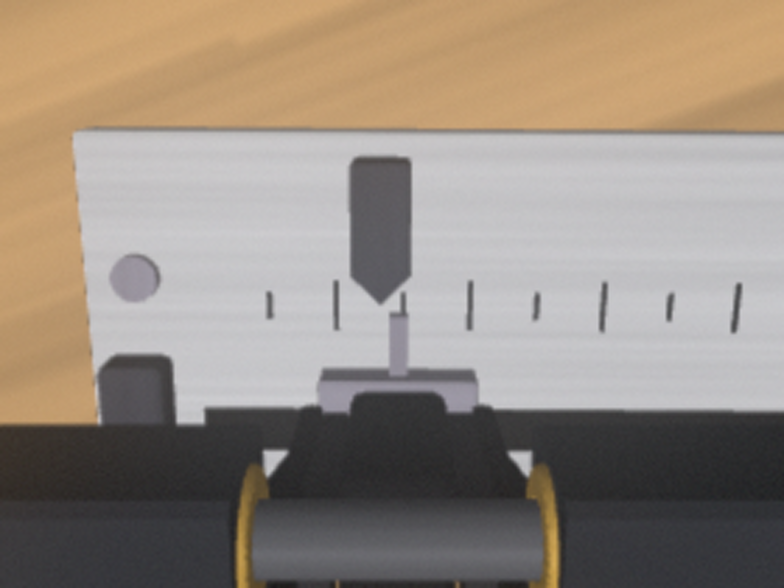

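```bash
python3 -m crank '[[[-0.03,-0.13,0],0],[[0,0,0],0],[[0,0,0],0]]'
python3 - <<'E'
from h import *
im=vision.camera('wrist')
c=im[195:235,240:330]; 
cv2.imwrite('pics/w4.png',cv2.resize(im[140:260,200:360,::-1],None,fx=4,fy=4,interpolation=2))
E
```

```text
time: 7.75
ee_pos: [0.5257, 0.2832, 0.0366]
eef_rot: [0.985, -0.171, 0.001, 0.0]
ft_force: [6.7, -2.5, -1.9]
width: 0.0198
grip_force: 25.0
```

View pics/w4.png

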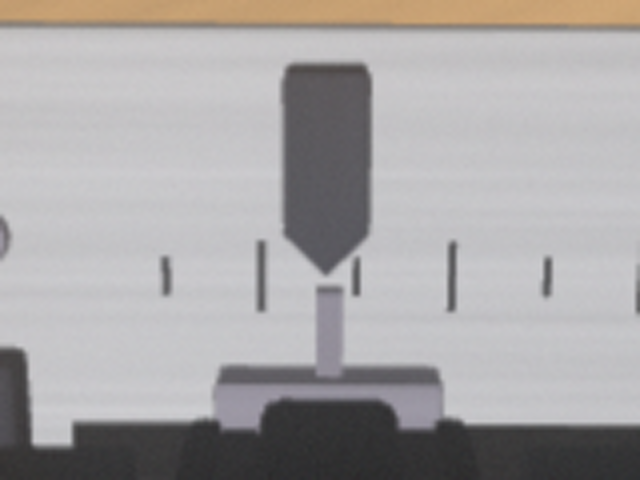

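```bash
python3 -m crank '[[[0,0,0],0],[[0,0,0],0],[[0,0,0],0],[[0,0,0],0],[[0,0,-0.7],0],[[0,0,-1],0],[[0,0,-1],0],[[0,0,-1],-1],[[0,0,-1],-1],[[0,0,-1],-1],[[0,0,0],-1],[[0,0,0],-1]]' 0.7; python3 -m crank '[[[0,0,0],-1],[[0,0,0],-1],[[0,0,0],-1],[[0,0,0],-1],[[0,0,0],-1],[[0,0,0],-1],[[0,0,0],-1],[[0,0,0],-1],[[0,0,0],0],[[0,0,0],0]]'
python3 - <<'E'
from h import *
to([.5227,-.1551,.16],np.radians(84.2));print(sensors.read_state()["joint_positions"].round(2))
E
```

```text
time: 9.3
ee_pos: [0.5243, 0.2842, 0.208]
eef_rot: [0.984, 0.179, 0.0, -0.0]
ft_force: [0.4, -0.3, -0.4]
width: 0.0611
grip_force: 0.0
time: 10.55
ee_pos: [0.5243, 0.2841, 0.2075]
eef_rot: [0.742, 0.671, -0.0, 0.0]
ft_force: [-0.2, -0.1, 0.2]
width: 0.0608
grip_force: 0.0
t 10.55 pos [0.5243 0.2841 0.2075] turn units 0.0 shift now-axes [-14.57   1.42   1.58] after-turn [-14.57   1.43   1.58]
tilt [-0. -0. -1.] F [-0.2 -0.1  0.2] w 0.0608 grip 0.0
[-0.13  0.33 -0.55  1.54  0.17  1.32 -0.8 ]
```

```bash
python3 -m crank '[[[-0.8,0.1,0],0],[[-0.8,0.1,0],0],[[-0.8,0.1,0],0],[[-0.8,0.1,0],0],[[-0.8,0.1,0],0],[[-0.8,0.1,0],0],[[-0.8,0.1,0],0],[[-0.8,0.1,0],0],[[-0.8,0.1,0],0],[[-0.8,0.1,0],0],[[-0.8,0.1,0],0],[[-0.8,0.1,0],0]]' >/dev/null; python3 -m crank '[[[-0.8,0.1,0],0],[[-0.8,0.1,0],0],[[-0.8,0,0],0],[[-0.6,0,0],0],[[-0.5,0,0],0],[[0,0,0],0],[[0,0,0],0]]' >/dev/null
python3 - <<'E'
from h import *
to([.5227,-.1551,.16],np.radians(84.2))
s=sensors.read_state();im=vision.camera('wrist');cv2.imwrite('pics/w5.png',im[:,:,::-1])
for z in(.034,.096):print(project('wrist',[.5227,-.1551,z],s))
top=vision.camera('top');cv2.imwrite('pics/t5.png',cv2.resize(top[190:270,170:270,::-1],None,fx=5,fy=5))
E
```

```text
t 12.93 pos [ 0.528  -0.1102  0.2076] turn units 0.03 shift now-axes [-1.51 -0.03  1.58] after-turn [-1.51 -0.02  1.58]
tilt [ 1.e-04  4.e-04 -1.e+00] F [0.5 0.3 0.9] w 0.0611 grip 0.0
[281.39940962 235.20553123]
[281.4383713  257.00954749]
```

View pics/w5.png

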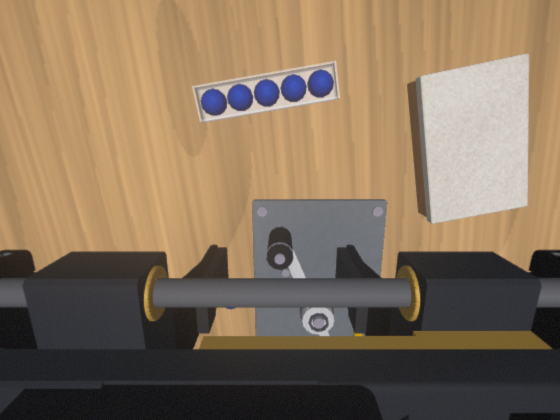

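```bash
python3 -m crank '[[[-0.7,0,0],0],[[-0.7,0,0.3],0],[[-0.1,0,0.7],0],[[0,0,0.8],0],[[0,0,0.8],0],[[0,0,0.8],0],[[0,0,0.8],0],[[0,0,0.7],0],[[0,0,0.3],0],[[0,0,0],0],[[0,0,0],0]]' 
python3 -m crank '[[[0,0,0],0],[[0,0,0],0],[[0,0,0],0],[[0,0,0],0],[[0,0,0],0],[[0,0,0],0]]' 0 20
python3 - <<'E'
from h import *
yt=-.1011;ex=np.array([np.cos(yt),np.sin(yt)]);ey=np.array([-ex[1],ex[0]])
pv=np.array([.56313,-.22004])-.05*ey
s=sensors.read_state();d=s["ee_pos"][:2]-pv;print(np.linalg.norm(d),.4+np.arctan2(d@ex,d@ey))
for q in(.15,.3,.45,.6,.72):to([*(pv+.12*(np.sin(q-.4)*ex+np.cos(q-.4)*ey)),.05],np.radians(84.2))
E
```

```text
time: 14.4
ee_pos: [0.5241, -0.1559, 0.0525]
eef_rot: [0.741, 0.672, 0.0, 0.001]
ft_force: [0.1, -0.2, -0.4]
width: 0.061
grip_force: 0.0
time: 15.15
ee_pos: [0.5231, -0.1558, 0.0515]
eef_rot: [0.741, 0.672, -0.0, -0.0]
ft_force: [-3.0, 1.4, 2.6]
width: 0.0261
grip_force: 20.0
0.1192322993298161 0.001476018039132887
t 15.15 pos [ 0.5231 -0.1558  0.0515] turn units 0.03 shift now-axes [0.21 0.55 0.05] after-turn [0.21 0.55 0.05]
tilt [-6.e-04  1.e-04 -1.e+00] F [-3.   1.4  2.6] w 0.0261 grip 20.0
t 15.15 pos [ 0.5231 -0.1558  0.0515] turn units 0.03 shift now-axes [0.31 1.14 0.05] after-turn [0.32 1.14 0.05]
tilt [-6.e-04  1.e-04 -1.e+00] F [-3.   1.4  2.6] w 0.0261 grip 20.0
t 15.15 pos [ 0.5231 -0.1558  0.0515] turn units 0.03 shift now-axes [0.33 1.74 0.05] after-turn [0.33 1.74 0.05]
tilt [-6.e-04  1.e-04 -1.e+00] F [-3.   1.4  2.6] w 0.0261 grip 20.0
t 15.15 pos [ 0.5231 -0.1558  0.0515] turn units 0.03 shift now-axes [0.25 2.34 0.05] after-turn [0.26 2.34 0.05]
tilt [-6.e-04  1.e-04 -1.e+00] F [-3.   1.4  2.6] w 0.0261 grip 20.0
t 15.15 pos [ 0.5231 -0.1558  0.0515] turn units 0.03 shift now-axes [0.12 2.8  0.05] after-turn [0.13 2.8  0.05]
tilt [-6.e-04  1.e-04 -1.e+00] F [-3.   1.4  2.6] w 0.0261 grip 20.0
```

```bash
python3 -m crank '[[[0.1,0.27,0],0],[[0.1,0.28,0],0],[[0.05,0.3,0],0],[[0.05,0.3,0],0],[[0.01,0.3,0],0],[[0.01,0.3,0],0],[[-0.04,0.3,0],0],[[-0.04,0.3,0],0],[[-0.06,0.23,0],0],[[-0.06,0.23,0],0],[[0,0,0],0],[[0,0,0],0]]' 0 30
cat > q.py <<'E'
from h import *
yt=-.1011;ex=np.array([np.cos(yt),np.sin(yt)]);ey=np.array([-ex[1],ex[0]])
pv=np.array([.56313,-.22004])-.05*ey
s=sensors.read_state();d=s["ee_pos"][:2]-pv;print(np.linalg.norm(d),.4+np.arctan2(d@ex,d@ey))
q=.73;to([*(pv+.12*(np.sin(q-.4)*ex+np.cos(q-.4)*ey)),.05],np.radians(84.2))
E
python3 q.py
python3 -c "
from h import *
a=vision.camera('top');b=vision.camera('side')
A=cv2.resize(a[190:265,170:410,::-1],(800,250));B=cv2.resize(b[160:340,240:360,::-1],(233,350))
C=cv2.resize(b[165:235,250:350,::-1],(500,350))
cv2.imwrite('pics/f.png',np.vstack([A,np.hstack([B,C,np.zeros((350,67,3),np.uint8)])]))"
```

```text
time: 16.65
ee_pos: [0.6068, -0.1611, 0.0514]
eef_rot: [0.741, 0.672, -0.001, -0.001]
ft_force: [-8.7, -0.1, 6.4]
width: 0.0249
grip_force: 30.0
0.11911793513110104 0.7203882167941023
t 16.65 pos [ 0.6068 -0.1611  0.0514] turn units 0.02 shift now-axes [0.02 0.05 0.05] after-turn [0.02 0.05 0.05]
tilt [-2.3e-03 -4.0e-04 -1.0e+00] F [-8.7 -0.1  6.4] w 0.0249 grip 30.0
```

View pics/f.png

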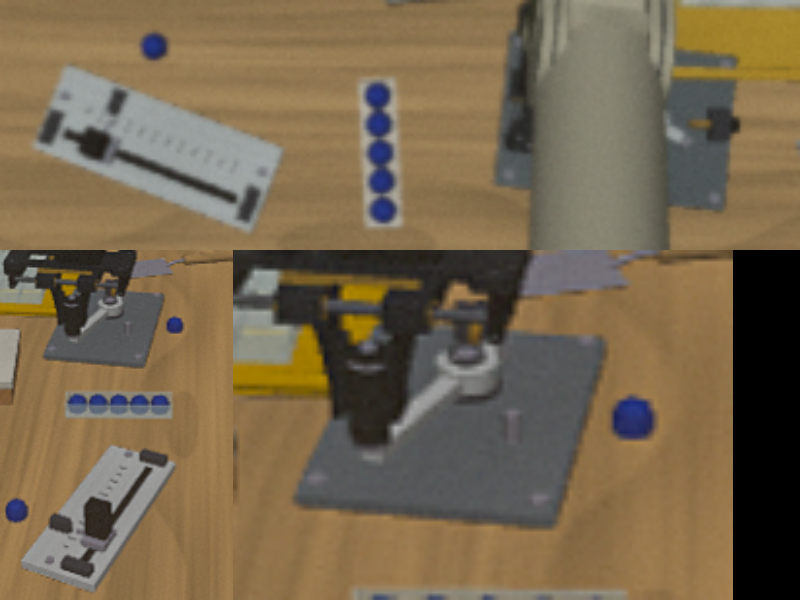

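```bash
python3 -m crank '[[[0,0,0],0],[[0,0,0],0],[[0,0,0],0],[[0,0,0],0],[[0,0,0],0],[[0,0,0],0],[[0,0,0],0],[[0,0,0],0]]'; python3 q.py
```

```text
time: 17.75
ee_pos: [0.6067, -0.1611, 0.0513]
eef_rot: [0.741, 0.672, -0.001, -0.001]
ft_force: [-7.8, -0.1, 5.8]
width: 0.0257
grip_force: 30.0
0.11911432894994342 0.7195188661591646
t 17.75 pos [ 0.6067 -0.1611  0.0513] turn units 0.02 shift now-axes [0.01 0.05 0.04] after-turn [0.01 0.05 0.04]
tilt [-2.4e-03 -4.0e-04 -1.0e+00] F [-7.8 -0.1  5.8] w 0.0257 grip 30.0
```

Stable hold at q ≈ 0.72, with the carriage level with the tab.

```bash
python3 -c "
from bench import r
print(r.close_job())"
```

```text
the job is handed in; nothing more can be done
None
```

I slid the carriage level with the index tab (within about 1 mm by the wrist camera), then swung the tension arm past its click to about 0.72 rad; the job is handed in with the fingers still gripping the roller, and nothing else on the table was disturbed that I could see.

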